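# Pepper mill out of the railed condiment rack

## Task

The pepper mill is wanted at the pass: lift it straight up out of the condiment rack until its foot is above the front rail, draw it forward over the rail, and set it down gently, upright, on the floor of the small serving tray. Leave the two spice jars standing where they are in the rack, keep the mill upright all the way, and do not drop it.

Things in the scene. Friction and masses are not known exactly. Their poses are not given: they have to be found in the camera images.
- mill_center (a point): Centre of the loose turned-wood pepper mill, 160 mm tall, about 0.18 kg, 80 mm above its foot on its axis; z up along the mill. Round body up to 58 mm across; above 115 mm a ball-shaped head 50 mm across, widest 132 mm above the foot (52 mm above this point): grasp it there. A 12 mm knob tops it. The head does not turn. It stands in one of the rack's three places.
- jar_1: Loose spice jar, 45 mm across and 106 mm tall, clear with a screw cap; origin at the centre of its underside. It stands in another of the rack's places, about 105 mm from its neighbour; leave it alone.
- jar_2: The other spice jar, same size and origin; it stands in the remaining place of the rack; leave it alone.
- rack: Fixed low steel rack on four legs, open above, 108 mm deep (x), 352 mm wide (y), ends and back railed too. Origin on the bench under its middle; x points to its back, z up. Shelf 45 mm above the origin; three places in a row at y = -105, 0 and 105 mm, x about 0. Back rail at x = 50 mm, 109 mm above the origin.
- tray: Fixed small metal serving tray lying on the bench in front of the rack: 120 mm (x) by 180 mm (y), with a small loop handle beyond each short end (at plus and minus y). Origin on the bench under its middle, z up. Its flat inner floor, 114 mm by 174 mm, is 3 mm above the origin; its rolled rim is 17 mm high.
- front_rail (a point): Middle of the rack's front retaining rail, a fixed round bar 8 mm thick along the rack's y, on the robot's side, 50 mm in front of the rack's middle. This point is on its top, 85 mm above the bench and 40 mm above the shelf.
Not all that is in view belongs to the job. There is more than one size of the tray; the job needs the larger.

How it is judged:
On the way:
1. the mill is lifted, its foot above the top of the front rail while it is still over the shelf (z of mill_center in the frame of rack above 0.165 m and x of mill_center in the frame of rack between -0.04 and 0.05 m and y of mill_center in the frame of rack between -0.172 and 0.172 m), for 0.1 s.
At the end, for the whole second after the job is handed in: The pepper mill stands released and at rest on the tray's floor (foot within 4 mm of its height), its axis within 40 mm of the tray's middle in the tray's x and 70 mm in its y, upright within 10 degrees; both spice jars stand upright (within 10 degrees) within 20 mm of where they stood (x of mill_center in the frame of tray between -0.04 and 0.04 m and y of mill_center in the frame of tray between -0.07 and 0.07 m and z of mill_center in the frame of tray between 0.079 and 0.087 m and angle between each of mill_center, jar_1, jar_2's own z axis and vertical below 0.17 rad and linear speed of pepper_mill below 0.02 m/s and distance of each of jar_1, jar_2 from where it was at the start of the episode below 0.02 m); the robot touches nothing.
It fails at once if the mill is tipped more than 35 degrees (angle between mill_center's own z axis and vertical above 0.61 rad).
It fails at once if a spice jar is moved more than 20 mm or tipped more than 20 degrees (distance of any of jar_1, jar_2 from where it was at the start of the episode above 0.02 m or angle between any of jar_1, jar_2's own z axis and vertical above 0.35 rad).
It fails at once if the mill, outside the rack, is let go with its foot more than 20 mm above the tray's floor (x of mill_center in the frame of rack below -0.06 m and z of mill_center in the frame of tray above 0.103 m and contact force between the fingers and pepper_mill below 0.05 N).
It also fails if it takes over 42 s, if anything falls off the work surface, if the arm or the gripper's body presses on something with over 40 N, if the wrist force passes 120 N, or if a joint passes its speed limit or range.

## Robot

A 6-joint arm with a two-finger parallel gripper is mounted at the origin on a cart in front of the work surface, level with it; the furniture and walls round the work are solid. World frame = base frame: x ahead of the robot, y to its left, z up, the work surface at z = 0. Lengths are in m, angles in rad, forces in N, time in s.
With the tool pointing down it reaches from about 0.35 to 0.85 m from the base axis. Payload 8.1 kg.
Tool frame: the origin (TCP) lies on the centre line of the jaws, within the pads' length; the fingertips stand 17 mm ahead of it and the grasp point (between the pads) lies 2 mm behind it; z points along the fingers, y is the direction in which the jaws open and shut (so a half turn about z gives the same grasp; the last joint's range is limited). The gripper opens to 93 mm and grips with 3 to 60 N. Pads are 15 mm wide; open, the fingers measure 128 mm over their backs; the gripper's body (75 mm by 188 mm) begins 65 mm behind the grasp point.
Start: joints at [-1.359, 0.13, 1.488, -0, 1.523, -0.085], TCP at [0.175, -0.574, 0.236] pointing down, gripper open.
Joint ranges: [-2.96, 2.96], [-0.89, 2.26], [0.02, 2.5], [-1.34, 4.48], [0, 2.73], [-2.66, 2.66]. Speed limits (rad/s): [2.39, 2.39, 2.79, 3.14, 3.14, 3.14].

## Interface

Orientations are given as a rotation vector (axis times angle).
In Python, from station import r gives the robot as it stands. Calls block until the motion is done:
- r.move_ptp(position, orientation): joint-space move of the TCP to a pose.
- r.move_l(position, speed=0.15, rot=None): straight line of the TCP; rot=None keeps the orientation; speed is the mean speed in m/s.
- r.goto_joints(angles): joint-space move.
- r.ungrasp() and r.grasp(grip_force=None): open the fingers fully, or close them until they stop; grip_force is the grip in N (None keeps the last).
- r.hold(seconds).
- r.inverse_kinematics(position, orientation): joint angles nearest the present ones, or None.
- r.state(): the state.
- r.get_image(name): name is "scene" or "top"; returns the picture (400x640x3 uint8, red, green, blue); there is no depth.
- r.get_calibration(name): a dict with "fx", "fy", "cx", "cy" (pixels), "rvec" (rotation vector, rad) and "tvec" (3), from world to camera coordinates, as OpenCV has them. Camera axes: x right, y down, z forward; pixel columns grow to the right and rows downward; lengths in m; the calibration is good to about 2 mm. A picture is of the moment at which its call begins. get_calibration takes no time and is no camera call.
A pose or a line that the arm cannot do raises r.PlanningError and nothing moves.
- r.sign_off(): hands the job in, once; it reports no verdict.
The state is a dict: "time_s": time; "joints": joint angles; "qd": joint speeds; "tau": joint torques, N m; "position": TCP position; "ee_rot": TCP orientation; "contact_force": force on the tool from outside, world axes, zero at the start; "ft_torque": the same for the moment, N m; "opening": finger opening in m.
Only numpy, scipy, OpenCV 4.12 (cv2) and the standard library are available. Lean on these libraries where they do the work, as an engineer would, in place of code of your own. Each camera call takes 0.05 s, during which the arm holds its last target.

## Working session

There is one attempt and no reset: what is moved stays moved. The work goes in short steps, each a Python script; the robot and the scene stay as the last script left them, time stands still between calls to the robot, and variables do not carry over. Pictures are saved under pics/ and viewed, and the job is handed in when it is done.

```bash
mkdir -p pics; cat > h.py <<'E'
import numpy as np, cv2
from station import r
def cal(n):
    c=r.get_calibration(n);K=np.array([[c['fx'],0,c['cx']],[0,c['fy'],c['cy']],[0,0,1]]);return K,np.array(c['rvec'],float),np.array(c['tvec'],float)
def proj(n,P):
    K,rv,t=cal(n);return cv2.projectPoints(np.array(P,float).reshape(-1,1,3),rv,t,K,None)[0].reshape(-1,2)
def atz(n,u,v,z):
    K,rv,t=cal(n);R=cv2.Rodrigues(rv)[0];C=-R.T@t;d=R.T@np.linalg.inv(K)@np.array([u,v,1.]);return C+d*(z-C[2])/d[2]
def tri(a,b):
    Ps=[]
    for n in('scene','top'):
        K,rv,t=cal(n);Ps.append(K@np.c_[cv2.Rodrigues(rv)[0],t])
    X=cv2.triangulatePoints(Ps[0],Ps[1],np.array(a,float).reshape(2,1),np.array(b,float).reshape(2,1)).ravel();return X[:3]/X[3]
def snap(n,f):
    im=r.get_image(n);cv2.imwrite(f'pics/{f}.png',im[:,:,::-1]);return im
def crop(f,x0,y0,x1,y1,s,o):
    im=cv2.imread(f'pics/{f}.png')[y0:y1,x0:x1];cv2.imwrite(f'pics/{o}.png',cv2.resize(im,None,fx=s,fy=s,interpolation=cv2.INTER_CUBIC))
E
python3 - <<'E'
from h import *
snap('scene','s0');snap('top','t0')
for n in('scene','top'):
    K,rv,t=cal(n);R=cv2.Rodrigues(rv)[0];print(n,-R.T@t,R[2])
print(r.state())
E
```

```text
scene [0.25476714 0.63209034 0.58734043] [ 0.35477778 -0.75824249 -0.54699273]
top [ 0.45511006 -0.01139674  1.00579908] [ 0.1170651  -0.00249952 -0.9931211 ]
{'time_s': 0.1, 'joints': array([-1.35937948e+00,  1.31065488e-01,  1.48916442e+00, -3.09011072e-05,
        1.52299802e+00, -8.53905343e-02]), 'qd': array([-0.00215501, -0.00219605, -0.00303669,  0.00110027, -0.00160324,
       -0.00020133]), 'tau': array([ 2.35909320e-03, -5.61341751e+01, -4.93096447e+01,  7.72118149e-02,
        2.92989914e-02, -8.40768053e-05]), 'position': array([ 0.17539579, -0.57328702,  0.23470763]), 'ee_rot': array([-3.10544890e+00, -4.64275813e-01,  2.10030182e-04]), 'contact_force': array([ 0.61548125, -0.82452889, -0.40472145]), 'ft_torque': array([-0.00612351,  0.00034562, -0.01450028]), 'opening': 0.09305314424444798}
```

View pics/s0.png

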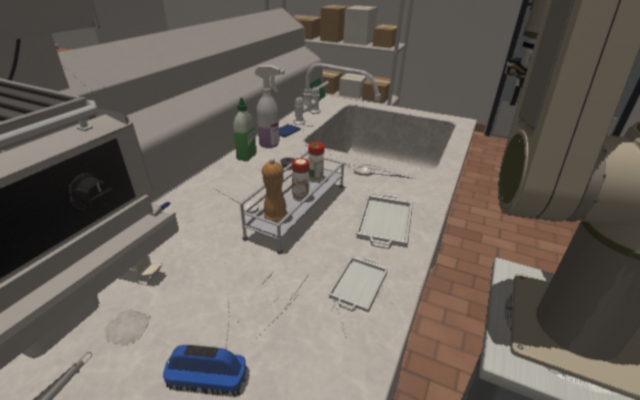

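View pics/t0.png

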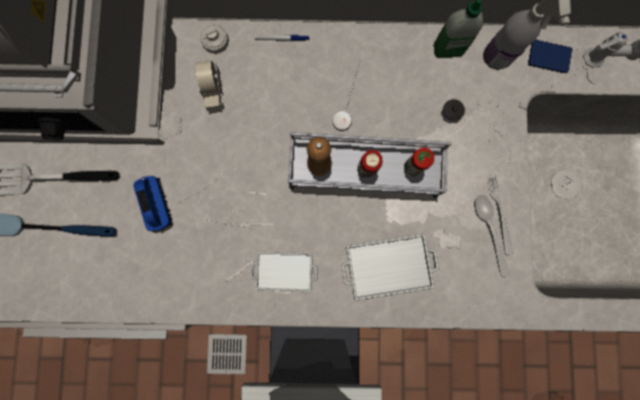

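The mill is at the left place in the top view, about (319,150). The jars are at (371,161) and (422,158), and the larger tray is near (389,267). I'll enlarge these.

```bash
python3 - <<'E'
from h import *
crop('t0',280,120,460,210,4.4,'t0a');crop('t0',335,225,445,305,7,'t0b');crop('s0',230,130,360,260,4.6,'s0a')
E
```

```text
(no output)
```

View pics/t0a.png

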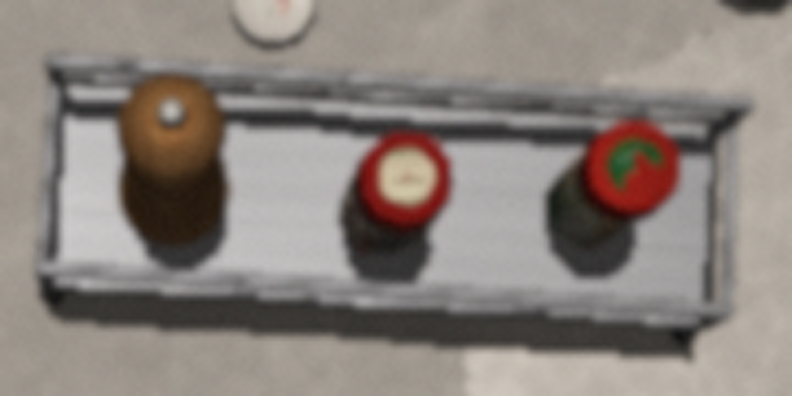

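View pics/t0b.png

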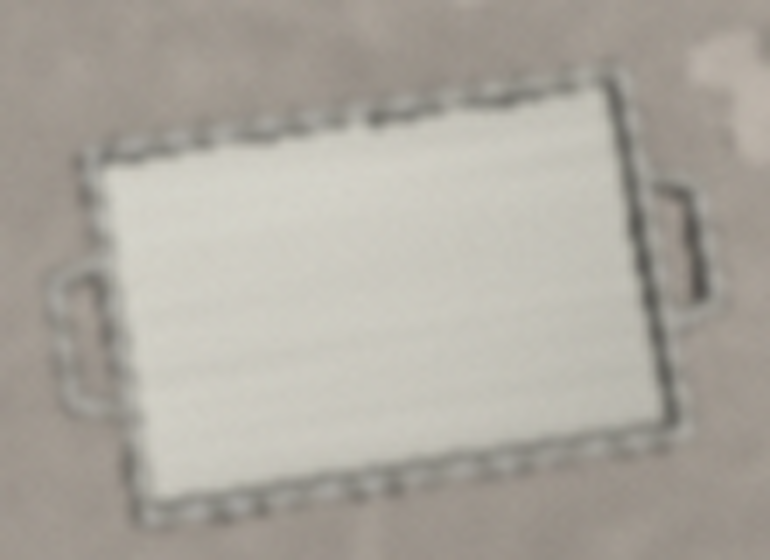

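View pics/s0a.png

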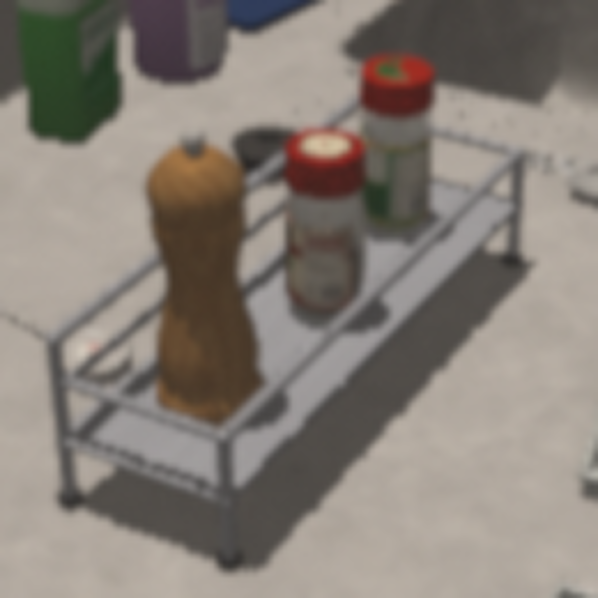

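```bash
python3 - <<'E'
from h import *
np.set_printoptions(precision=4,suppress=True)
A=lambda x,y:(280+x/4.4,120+y/4.4)
k=atz('top',*A(171,110),.203);print('knob top',k, 'head',atz('top',*A(172,125),.177))
ks=(230+195/4.6,130+143/4.6);print('knob scene',atz('scene',*ks,.203),'tri',tri(ks,A(171,110)))
print('head scene',atz('scene',230+196/4.6,130+188/4.6,.177))
f=[atz('top',*A(*p),.085) for p in((42,270),(726,315))];b=[atz('top',*A(*p),.109) for p in((50,65),(748,105))]
print('front',f,'back',b)
for q in (f,b): d=q[1]-q[0];print(np.linalg.norm(d),np.degrees(np.arctan2(d[0],-d[1])))
print('rackmid',(sum(f)+sum(b))/4)
print('jars',atz('top',*A(407,178),.151),atz('top',*A(632,168),.151))
T=[atz('top',335+x/7,225+y/7,.015) for x,y in((88,152),(612,73),(683,438),(147,518))]
print('tray',np.array(T),np.mean(T,0));
for i in range(4):d=T[(i+1)%4]-T[i];print(np.linalg.norm(d),np.degrees(np.arctan2(d[0],-d[1])))
E
```

```text
knob top [ 0.6587 -0.007   0.203 ] head [ 0.6583 -0.0074  0.177 ]
knob scene [ 0.6533 -0.0018  0.203 ] tri [ 0.6585 -0.0074  0.1995]
head scene [ 0.6551 -0.0037  0.177 ]
front [array([0.6057, 0.0565, 0.085 ]), array([ 0.5894, -0.2849,  0.085 ])] back [array([0.704 , 0.0535, 0.109 ]), array([ 0.6904, -0.2903,  0.109 ])]
0.3417663427491307 -2.743544531530017
0.3440646678832306 -2.2672849948939127
rackmid [ 0.6474 -0.1163  0.097 ]
jars [ 0.6415 -0.1173  0.151 ] [ 0.6483 -0.2224  0.151 ]
tray [[ 0.4661 -0.0771  0.015 ]
 [ 0.4954 -0.2513  0.015 ]
 [ 0.3763 -0.2734  0.015 ]
 [ 0.3475 -0.0976  0.015 ]] [ 0.4213 -0.1748  0.015 ]
0.17667395482910225 9.539000220048921
0.12117643841510715 -79.47892300544565
0.17814512886965297 -170.6968365583941
0.12042690320933942 99.82791646258933
```

```bash
python3 - <<'E'
from h import *
from scipy.spatial.transform import Rotation as Ro
np.set_printoptions(precision=3,suppress=True)
print(Ro.from_rotvec(r.state()['ee_rot']).as_matrix())
for a in range(-180,180,30):
    o=(Ro.from_euler('z',a,degrees=True)*Ro.from_rotvec([np.pi,0,0])).as_rotvec()
    print(a,[r.inverse_kinematics(p,o) for p in([.657,-.006,.28],[.657,-.006,.175],[.421,-.17,.135])])
E
```

```text
[[ 0.956  0.292 -0.   ]
 [ 0.292 -0.956  0.002]
 [ 0.    -0.002 -1.   ]]
-180 [array([-0.087,  0.272,  1.247,  0.   ,  1.622, -1.658]), array([-0.087,  0.315,  1.387,  0.   ,  1.439, -1.658]), array([-0.497, -0.203,  2.   ,  0.   ,  1.345, -2.068])]
-150 [array([-0.087,  0.272,  1.247,  0.   ,  1.622, -2.182]), array([-0.087,  0.315,  1.387,  0.   ,  1.439, -2.182]), array([-0.497, -0.203,  2.   , -0.   ,  1.345, -2.591])]
-120 [None, None, None]
-90 [None, None, array([-0.497, -0.203,  2.   , -0.   ,  1.345,  2.645])]
-60 [array([-0.087,  0.272,  1.247, -0.   ,  1.622,  2.531]), array([-0.087,  0.315,  1.387, -0.   ,  1.439,  2.531]), array([-0.497, -0.203,  2.   , -0.   ,  1.345,  2.121])]
-30 [array([-0.087,  0.272,  1.247, -0.   ,  1.622,  2.007]), array([-0.087,  0.315,  1.387, -0.   ,  1.439,  2.007]), array([-0.497, -0.203,  2.   , -0.   ,  1.345,  1.598])]
0 [array([-0.087,  0.272,  1.247, -0.   ,  1.622,  1.484]), array([-0.087,  0.315,  1.387, -0.   ,  1.439,  1.484]), array([-0.497, -0.203,  2.   , -0.   ,  1.345,  1.074])]
30 [array([-0.087,  0.272,  1.247, -0.   ,  1.622,  0.96 ]), array([-0.087,  0.315,  1.387, -0.   ,  1.439,  0.96 ]), array([-0.497, -0.203,  2.   , -0.   ,  1.345,  0.55 ])]
60 [array([-0.087,  0.272,  1.247, -0.   ,  1.622,  0.436]), array([-0.087,  0.315,  1.387, -0.   ,  1.439,  0.436]), array([-0.497, -0.203,  2.   , -0.   ,  1.345,  0.027])]
90 [array([-0.087,  0.272,  1.247, -0.   ,  1.622, -0.087]), array([-0.087,  0.315,  1.387, -0.   ,  1.439, -0.087]), array([-0.497, -0.203,  2.   ,  0.   ,  1.345, -0.497])]
120 [array([-0.087,  0.272,  1.247,  0.   ,  1.622, -0.611]), array([-0.087,  0.315,  1.387,  0.   ,  1.439, -0.611]), array([-0.497, -0.203,  2.   ,  0.   ,  1.345, -1.02 ])]
150 [array([-0.087,  0.272,  1.247,  0.   ,  1.622, -1.134]), array([-0.087,  0.315,  1.387,  0.   ,  1.439, -1.134]), array([-0.497, -0.203,  2.   ,  0.   ,  1.345, -1.544])]
```

```bash
cat >> h.py <<'E'
from scipy.spatial.transform import Rotation as Ro
O=(Ro.from_euler('z',90,degrees=True)*Ro.from_rotvec([np.pi,0,0])).as_rotvec()
E
python3 - <<'E'
from h import *
np.set_printoptions(precision=4,suppress=True)
p=r.state()['position'];r.move_l([p[0],p[1],.30],speed=.2)
r.move_ptp([.657,-.006,.285],O)
r.move_l([.657,-.006,.24],speed=.1)
s=r.state();print(s['time_s'],s['position'],s['contact_force'])
snap('scene','s1');snap('top','t1')
crop('s1',200,80,360,260,3.3,'s1a');crop('t1',260,90,400,220,4.4,'t1a')
E
```

```text
3.8083 [ 0.657  -0.0061  0.24  ] [ 0.3965  0.3971 -0.4896]
```

View pics/s1a.png

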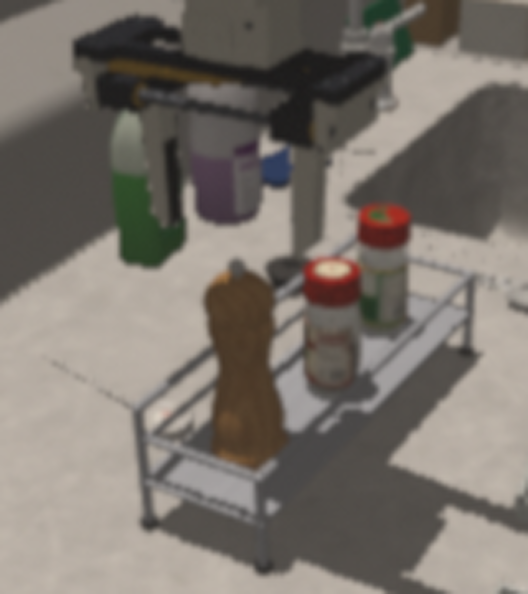

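View pics/t1a.png

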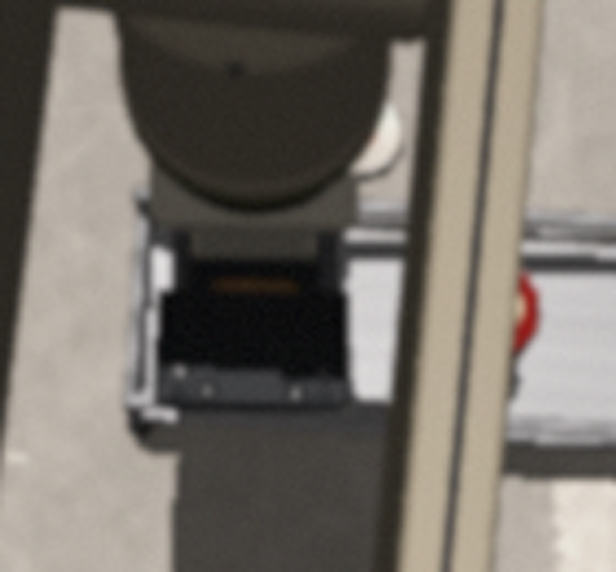

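The finger midpoint (crop x≈238) lines up with the knob (237,266), so the gripper is centred on the mill. Next: descend, grasp, and lift.

```bash
python3 - <<'E'
from h import *
np.set_printoptions(precision=4,suppress=True)
r.move_l([.657,-.006,.175],speed=.08)
s=r.state();print(s['time_s'],s['contact_force'])
r.grasp(grip_force=20)
s=r.state();print(s['time_s'],s['opening'],s['contact_force'])
r.move_l([.657,-.006,.190],speed=.05)
s=r.state();print(s['time_s'],s['opening'],s['contact_force'])
snap('scene','s2');crop('s2',200,80,360,260,3.3,'s2a')
E
```

```text
4.8667 [0.106  0.2653 0.2361]
5.6583 0.04676348881295301 [-0.5766 -0.4695  0.4379]
6.1083 0.04722376943895687 [-0.2865  0.5451 -2.3873]
```

View pics/s2a.png

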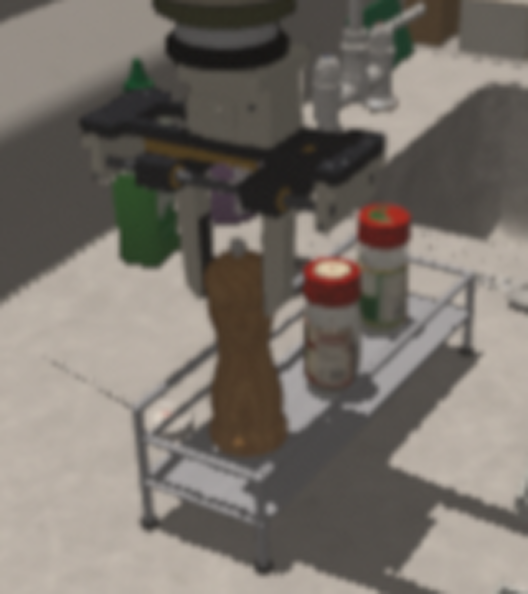

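```bash
python3 - <<'E'
from h import *
np.set_printoptions(precision=4,suppress=True)
C=lambda x,y:(200+x/3.3,80+y/3.3)
for z in(.213,.218,.223):print(atz('scene',*C(237,245),z))
for P in([.657,-.006,.218],[.657,-.006,.060],[.657+.032,-.006,.175],[.657-.032,-.006,.175]):
    q=proj('scene',P)[0];print(P,(q-[200,80])*3.3)
crop('s2',245,130,305,225,8 if 0 else 6,'s2b')
E
```

```text
[ 0.6611 -0.0133  0.213 ]
[ 0.6557 -0.0046  0.218 ]
[0.6502 0.004  0.223 ]
[0.657, -0.006, 0.218] [236.3149 243.7816]
[0.657, -0.006, 0.06] [245.8819 437.4523]
[0.6890000000000001, -0.006, 0.175] [199.4628 290.1921]
[0.625, -0.006, 0.175] [279.8296 310.8442]
```

View pics/s2b.png

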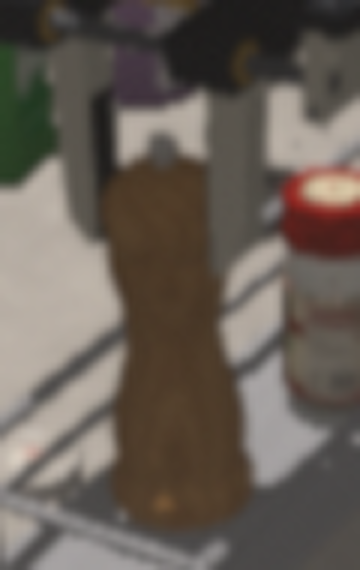

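The knob projects within a pixel of where it should be, with the mill centred, upright and clear of the shelf. The 47 mm opening against a 50 mm head is slightly small, probably because the pads give a little. I'll continue.

```bash
python3 - <<'E'
from h import *
np.set_printoptions(precision=4,suppress=True)
def rep():
    s=r.state();print(round(s['time_s'],2),s['position'],s['opening'],s['contact_force'])
r.move_l([.657,-.006,.245],speed=.06);r.hold(.4);rep()
r.move_l([.51,-.01,.245],speed=.08);rep()
r.move_l([.421,-.165,.245],speed=.1);r.hold(.3);rep()
r.move_l([.421,-.165,.165],speed=.08);r.hold(.5);rep()
snap('scene','s3');snap('top','t3');crop('s3',300,100,460,270,3.5,'s3a')
E
```

```text
7.62 [ 0.6569 -0.006   0.2448] 0.04717914772564272 [ 0.0975 -0.7948 -2.2114]
9.62 [ 0.5102 -0.01    0.2449] 0.047014058199540236 [ 0.6113  0.3594 -3.1278]
11.85 [ 0.4211 -0.1649  0.245 ] 0.0469326288584507 [ 0.7484 -0.0571 -2.3976]
13.5 [ 0.421  -0.165   0.1651] 0.04703160228461262 [-0.1875 -0.1114 -2.1908]
```

View pics/s3a.png

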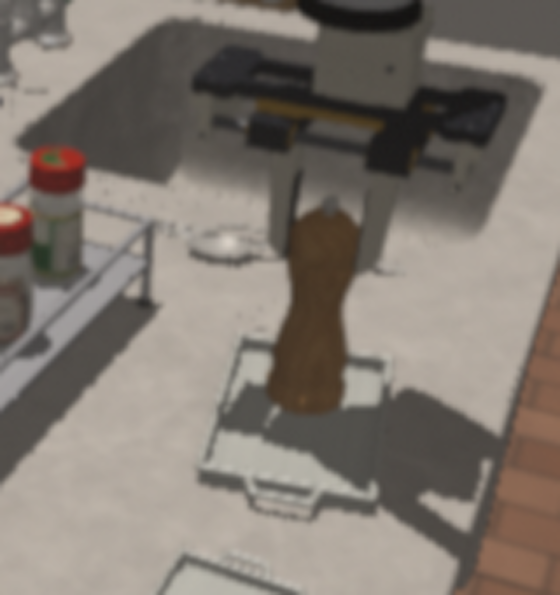

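View pics/t3.png

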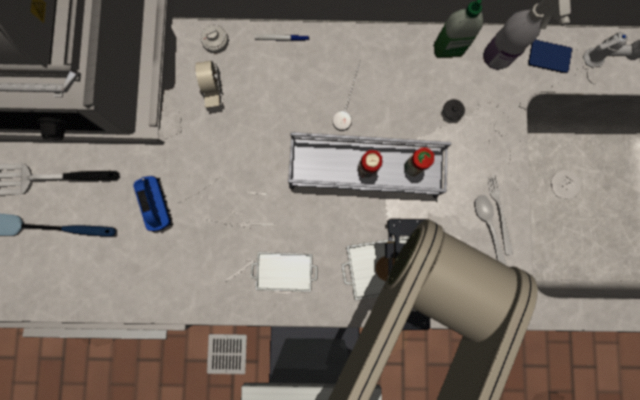

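The jars haven't moved. In the crop the knob is at (330,205) and the foot centre near (306,395). I'll check for tilt by projection.

```bash
python3 - <<'E'
from h import *
C=lambda q:(q-[300,100])*3.5
f=.167-.132
for P in([.421,-.165,f+.158],[.421,-.165,f+.132],[.421,-.165,f+.06],[.421,-.165,f]):print(C(proj('scene',P)[0]))
e=C(proj('scene',[(.421+.025*np.cos(t),-.165+.025*np.sin(t),f) for t in np.linspace(0,6.28,30)]));print(e.min(0),e.max(0))
E
```

```text
[329.73111636 201.22432374]
[324.60988341 235.64493855]
[311.24311197 325.48511879]
[300.93715135 394.75310648]
[266.74379306 375.57159992] [335.4426926  414.69914063]
```

The tilt is within about 2°, so I'll lower slowly with force checks.

```bash
python3 - <<'E'
from h import *
np.set_printoptions(precision=4,suppress=True)
r.move_l([.421,-.165,.139],speed=.05);r.hold(.2)
b=np.mean([ (r.hold(.03),r.state()['contact_force'][2])[1] for _ in range(6)]);print('base',b)
z=.139
while z>.1295:
    z-=.001;r.move_l([.421,-.165,z],speed=.02);r.hold(.05)
    f=np.mean([ (r.hold(.02),r.state()['contact_force'][2])[1] for _ in range(4)]);print(round(z,4),round(f-b,2))
    if f-b>2: break
s=r.state();print(s['time_s'],s['position'],s['opening'])
snap('scene','s4');crop('s4',300,100,460,270,3.5,'s4a')
E
```

```text
base -2.1909428536853994
0.138 0.56
0.137 -0.22
0.136 -0.12
0.135 -0.11
0.134 -0.33
0.133 -0.21
0.132 8.21
17.2333 [ 0.4214 -0.1653  0.1329] 0.04687339054353624
```

View pics/s4a.png

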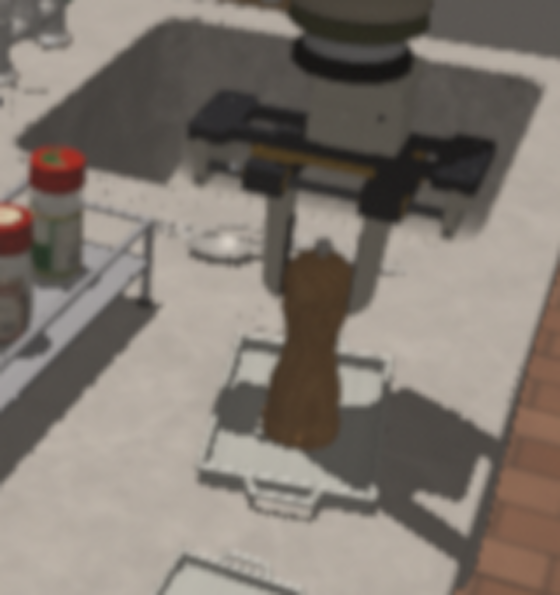

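Contact came at z = 0.1329, where expected, so the mill is on the tray floor. Releasing and retreating upward.

```bash
python3 - <<'E'
from h import *
np.set_printoptions(precision=4,suppress=True)
r.move_l([.421,-.165,.1328],speed=.02)
r.ungrasp();r.hold(.2);s=r.state();print(s['time_s'],s['opening'],s['contact_force'])
r.move_l([.421,-.165,.30],speed=.1)
r.move_ptp([.175,-.574,.30],O);r.hold(.3)
s=r.state();print(s['time_s'],s['position'],s['contact_force'])
snap('scene','s5');snap('top','t5');crop('s5',240,100,460,270,3.5,'s5a');crop('t5',280,120,460,310,3.1,'t5a')
E
```

```text
18.625 0.09303192064368766 [ 0.624  -0.4844 -0.0203]
22.4917 [ 0.1756 -0.5737  0.3002] [-0.1471 -0.4947 -0.2365]
```

View pics/s5a.png

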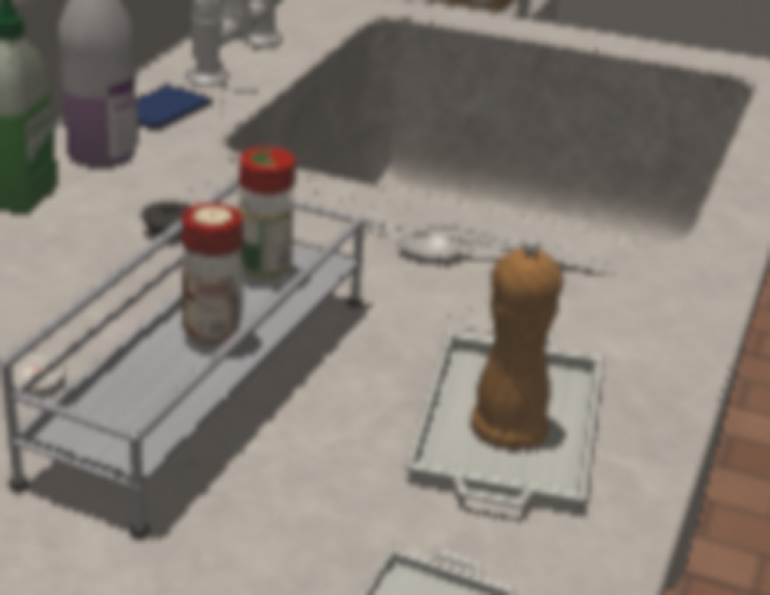

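View pics/t5a.png

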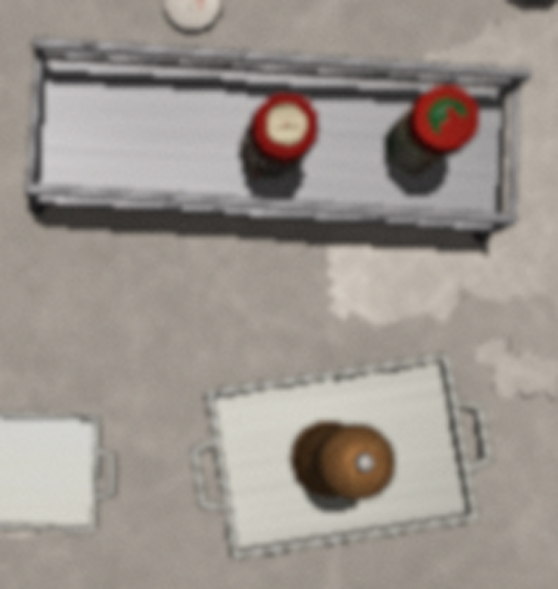

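The mill stands upright in the middle of the larger tray, with its knob at crop (365,462) and its foot near (322,462). The jars are where they were at the start.

```bash
python3 - <<'E'
from h import *
print(atz('top',280+365/3.1,120+462/3.1,.161))
r.sign_off()
E
```

```text
[ 0.42257971 -0.16662269  0.161     ]
the job is handed in; nothing more can be done
```

The pepper mill is standing upright and released on the floor of the larger tray, and I handed the job in at about 22.5 s. `sign_off` gives no verdict, so these are my own checks.

I gripped it by the head at 20 N and lifted it straight up about 70 mm. That put the foot about 30 mm above the front rail while the mill was still over the shelf. I then drew it forward over the rail and lowered it onto the tray until it touched.

- **Mill position:** the last picture puts its axis at about (0.423, -0.167). The tray's middle measured (0.421, -0.175), so it is within 10 mm of centre.
- **Height:** it touched down with the TCP at 0.133 m, the height I had worked out for the tray floor. The vertical force rose by about 8 N at that moment.
- **Jars and robot:** by eye, both jars are upright and where they stood at the start. The arm is well clear of everything.

Two readings were slightly off:
- **Finger opening:** the fingers closed to 47 mm on a head given as 50 mm. I put this down to the pads giving a little. The grip did not slip.
- **Camera agreement:** the two cameras placed the mill about 5 mm apart at the start. I used a value in between, and the grasp was centred.

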